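Load a test coupon under the spring clip of an inspection nest

ROBOT

A 6-joint arm with a two-finger parallel gripper is mounted at the origin on the work surface. World frame = base frame: x ahead of the robot, y to its left, z up, the work surface at z = 0. Lengths are in mm, angles in degrees, forces in N, time in s.
With the tool pointing down it reaches from about 300 to 850 mm from the base axis. Payload 4.2 kg.
Tool frame: the origin (TCP) lies on the centre line of the jaws, within the pads' length; the fingertips stand 8 mm ahead of it and the grasp point (between the pads) lies 11 mm behind it; z points along the fingers, y is the line along which they close (so a half turn about z gives the same grasp; the last joint's range is limited). The gripper opens to 91 mm and grips with 3 to 60 N. Pads are 32 mm wide; open, the fingers measure 118 mm over their backs; the gripper's body (76 mm by 178 mm) begins 60 mm behind the grasp point.
Start: joints at [71.104, 18.312, 89.639, -0, 72.044, -1.146], TCP at [175.301, 547.642, 221.976] pointing down, gripper open.
Joint ranges: [-177.97, 177.97], [-48.28, 115.42], [12.27, 149.76], [-77.06, 257.06], [2.81, 150.46], [-146.56, 146.56]. Speed limits (degrees/s): [147.25, 147.25, 180, 180, 180, 180].

INTERFACE

Orientations are given as [roll, pitch, yaw] about the fixed x, y, z axes, in that order (R = Rz(yaw) Ry(pitch) Rx(roll)).
In Python, from workcell import telemetry, eyes, ticket gives the robot as it stands. The module is installed in compiled form; this text tells all that it offers.
- The arm moves only by the shell command python3 -m crank 'ROWS' [OPENING] [FORCE]. ROWS is JSON, a list of rows, each an object of numbers: "dx", "dy", "dz": the shift along the world's x, y, z normalised to -1 to 1, where 1 is 80 cm; "yaw": the turn about the world's z normalised to -1 to 1, where 1 is 5 degrees. A call has 1 to 10 rows; each row shifts and turns the commanded pose from where the row before left it; what a row does not reach is not made up. A row lasts 1/8 s, in which the tool goes at most 62.5 mm and 10.7 degrees, less where a joint would pass 70% of its speed; a pose out of reach is approached as far as the arm can. A call with a number of a shift or a turn outside -1 to 1 is refused whole. A call with a gripper value outside its range is refused whole. OPENING is the opening, from 0 (shut) to 1 (fully open), set as the call begins (- or left out, the last holds). The fingers move at their own pace and stop on an object; FORCE is the grip in N (left out, the last holds). Time passes only in rows, so rows that do not move let the fingers close. It gives the time, the measured TCP pose, the force, the opening and the grip force at its end, in the units of the state.
- telemetry.state(): the state, without advancing time (a new reading comes with each control period).
- eyes.grab_frame(name): name is "scene" or "side" or "wrist"; returns the picture (420x560x3 uint8, red, green, blue); there is no depth.
- eyes.calibration(name): a dict with "camera_matrix" (3x3 intrinsics, pixels), "world_from_camera" (4x4, takes a point from camera to world coordinates). Camera axes: x right, y down, z forward; pixel columns grow to the right and rows downward; lengths in mm; the calibration is good to about 2 mm. A picture is of the moment at which its call begins: read the wrist's pose just before it. calibration takes no time and is no camera call; for the wrist camera it gives the pose at the moment of the call.
- ticket.job_done(): hands the job in; it is judged then, once.
The state is a dict: "time_s": time; "qpos": joint angles; "qvel": joint speeds; "effort": joint torques, N m; "ee_pos": TCP position; "ee_rot": TCP orientation; "force": force on the tool from outside, world axes, zero at the start; "torque": the same for the moment, N m; "gripper_width": finger opening in mm; "gripper_force": force on a finger pad.
Only numpy, scipy, OpenCV 4.12 (cv2) and the standard library are available. Lean on these libraries where they do the work, as an engineer would, in place of code of your own. Each camera call takes 0.05 s, during which the arm holds its last target. There are 200 camera calls.

TASK

Load the steel coupon into the inspection nest without picking it up: press the clip's tail down with one fingertip so that its nose lifts, and with the other fingertip push the coupon along the seat, under the raised nose, until it is fully home against the stop. Keep the clip held down until the coupon is home, so that the nose does not scrape it, then let the clip close on the coupon and move clear. Leave the other things on the table where they are.

Things in the scene. Friction and masses are not known exactly. Their poses are not given: they have to be found in the camera images.
- nest: Inspection nest fixed to the table: dark base plate 150 x 90 x 12 mm (x -72 to +78 mm) with a raised dark seat, 60 mm wide, top 24 mm above the table, from x = -68 to the stop at x = +15 mm. Two guide rails 5 mm high, 41 mm apart, run along it from x = -50 to +15 mm. Origin on the table, below the clip's nose line, on the seat's centre line; +x (level) is the way the coupon is pushed, z up.
- nest_stop (a point): Point on the seat's top at the foot of the stop, on the centre line, nest x = +15 mm. The stop is the face of two steel cheeks (x 15 to 27 mm, 12 to 22 mm either side of the centre line, tops 10 mm above the seat), which also carry the clip's pivot pin at x = 22 mm, 6 mm above the seat. The coupon is home with its leading face on the stop: its centre is then at nest x = +1 mm.
- clip (a joint): Turn of the bright steel spring clip on its pin, rad. 0: at rest, nose 3 mm above the seat, blocking the coupon. 0.23: nose resting on the coupon. It grows as the tail is pressed down; at 0.41 the nose stands 11.5 mm above the seat, clear of the coupon; end of travel 0.62. A spring closes it when released: pressing 25 mm from the pin takes about 1 N at first, 4 N at 0.41.
- clip_pad (a point): Point on the top of the clip's tail, centre line, 25 mm beyond the pin, open from above. The tail is a flat strip 24 mm wide that runs out from the pin to nest x = 65 mm (69 when pressed). At rest it slopes up outward by 0.55 rad, this point 15 mm above the seat; at joint 0.41 by 0.14 rad, this point 4 mm above the seat, level with the coupon's mid-height; at 0.55 it is level.
- clip_nose (a point): Middle of the underside of the clip's down-turned nose, 14 mm wide, at about nest x = +1.5 mm (front face at 0). The gooseneck arm behind it runs back to the pin, its top less than 22 mm above the seat when open.
- coupon_mid (a point): Centre of the loose coupon, a plain ground steel plate 28 mm long (its x, along the push) x 38 mm wide x 8 mm high, about 70 g. It starts flat on the seat between the guide rails, leading face 4 to 12 mm short of the nose line. This point is 4 mm above the seat. To be pushed, not lifted.
- vee_block: Bystander: vee block 60 x 40 x 34 mm beside the nest. Origin at the centre of its underside.
- plug_gauge: Bystander: plug gauge standing upright beside the nest, 25 mm across its foot, 75 mm tall. Origin at the centre of its underside.
- disc_piece: Bystander: round steel test piece, 36 mm across, 10 mm high, beside the nest. Origin at the centre of its underside.
- parallel: Bystander: steel parallel 70 x 12 mm, 20 mm high, beside the nest. Origin at the centre of its underside.
- calculator: Bystander: pocket calculator 150 x 78 x 14 mm, to the left. Origin at the centre of its underside.
- square: Bystander: engineer's square lying flat to the right, stock 110 x 18 x 16 mm, blade 150 mm. Origin under one end of the stock.
- feeler_set: Bystander: feeler gauge set 100 x 20 x 12 mm lying to the left. Origin at the centre of the case's underside.

How it is judged (in metres and radians):
On the way, in this order (a step that is already met when the one before it is completed fails the run):
1. the clip's tail is pressed down so that its nose stands clear above the coupon's height, with the coupon not yet under it (value of joint clip above 0.28 rad and x of coupon_mid in the frame of nest below -0.0115 m), for 0.1 s.
2. the coupon is home against the stop (within 2.5 mm) while the clip is still held open (x of coupon_mid in the frame of nest above -0.0015 m and value of joint clip above 0.26 rad), for 0.1 s.
At the end, for the whole second after the job is handed in: The coupon lies flat on the seat with its leading face within 2.5 mm of the stop, at rest, and the released clip's nose rests on its top (joint 0.17 to 0.28) (x of coupon_mid in the frame of nest above -0.0015 m and z of coupon_mid in the frame of nest between 0.025 and 0.031 m and angle between coupon_mid's own z axis and vertical below 0.1 rad and value of joint clip between 0.17 and 0.28 rad and linear speed of coupon below 0.01 m/s); the robot touches nothing.
It fails at once if the clip's nose bears on the coupon (over 1 N) while the coupon is only part way under it, more than 4 mm short of the stop (contact force between clip and coupon above 1 N and x of coupon_mid in the frame of nest between -0.011 and -0.003 m).
It fails at once if the coupon is lifted off the seat (by more than 6 mm) or tipped up (z of coupon_mid in the frame of nest above 0.034 m or angle between coupon_mid's own z axis and vertical above 0.3 rad).
It fails at once if another thing on the table is shifted by more than 15 mm (distance of any of vee_block, plug_gauge, disc_piece, parallel, calculator, square, feeler_set from where it was at the start of the episode above 0.015 m).
It also fails if it takes over 35 s, if anything falls off the work surface, if the arm or the gripper's body presses on something with over 40 N, if the wrist force passes 120 N, or if a joint passes its speed limit or range.

## Working session

There is one attempt and no reset: what is moved stays moved. The work goes in short steps, Python scripts to look and compute and a shell command to move; the robot and the scene stay as the last step left them, time stands still between calls to the robot, and variables do not carry over. Pictures are saved under pics/ and viewed, at most 10 in all, crops included, and the job is handed in when it is done.

```bash
mkdir -p pics; python3 - <<'E'
from workcell import telemetry, eyes
import cv2,numpy as np
s=telemetry.state();print(s['time_s'],s['ee_pos'],s['ee_rot'],s['gripper_width'])
for n in('scene','side','wrist'):
    im=eyes.grab_frame(n);cv2.imwrite(f'pics/{n}0.png',im[...,::-1])
    c=eyes.calibration(n);print(n,np.round(c['camera_matrix'],1).tolist(),np.round(c['world_from_camera'],3).tolist())
E
```

```text
0.0 [175.14068584 547.15639163 221.10448078] [-1.79897977e+02  1.24267699e-04  1.62251929e+02] 91.36237529128638
scene [[383.0, 0.0, 279.1], [0.0, 383.0, 207.9], [0.0, 0.0, 1.0]] [[0.773, 0.378, -0.509, 1047.132], [0.634, -0.431, 0.642, -639.152], [0.023, -0.819, -0.573, 611.377], [0.0, 0.0, 0.0, 1.0]]
side [[473.0, 0.0, 282.7], [0.0, 473.0, 211.4], [0.0, 0.0, 1.0]] [[-0.993, -0.085, 0.081, 404.491], [-0.117, 0.656, -0.746, 1067.063], [0.011, -0.75, -0.661, 1032.396], [0.0, 0.0, 0.0, 1.0]]
wrist [[325.8, 0.0, 280.9], [0.0, 325.8, 210.5], [0.0, 0.0, 1.0]] [[0.305, 0.917, 0.256, 103.333], [0.952, -0.293, -0.083, 570.43], [-0.001, 0.269, -0.963, 383.508], [0.0, 0.0, 0.0, 1.0]]
```

View pics/scene0.png

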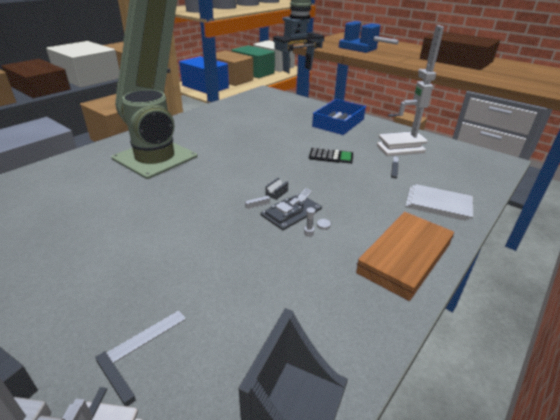

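View pics/wrist0.png

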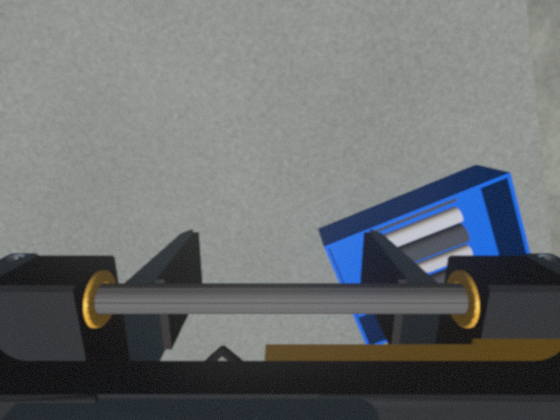

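The scene view shows the nest near (291,208), the vee block at (277,187), the parallel at (258,202), the gauge at (310,220) and the disc at (323,224). The wrist view shows only the blue tray.

```bash
cat > h.py <<'E'
import numpy as np
def ray(c,uv,z):
    K=np.array(c['camera_matrix']);T=np.array(c['world_from_camera'])
    d=T[:3,:3]@np.linalg.solve(K,[uv[0],uv[1],1.]);o=T[:3,3]
    return o+d*(z-o[2])/d[2]
def proj(c,p):
    K=np.array(c['camera_matrix']);T=np.array(c['world_from_camera'])
    q=K@(T[:3,:3].T@(np.array(p)-T[:3,3]));return q[:2]/q[2]
E
python3 - <<'E'
from workcell import eyes
from h import *
import cv2
c=eyes.calibration('scene');p=ray(c,(291,208),12);print(p)
s=eyes.calibration('side');u,v=proj(s,p).astype(int);print(u,v)
im=cv2.imread('pics/side0.png');x0,y0=max(u-80,0),max(v-60,0)
print(x0,y0);cv2.imwrite('pics/sc.png',cv2.resize(im[y0:y0+120,x0:x0+160],None,fx=5,fy=5,interpolation=cv2.INTER_CUBIC))
E
```

```text
[538.85842687  54.02615587  12.        ]
274 240
194 180
```

View pics/sc.png

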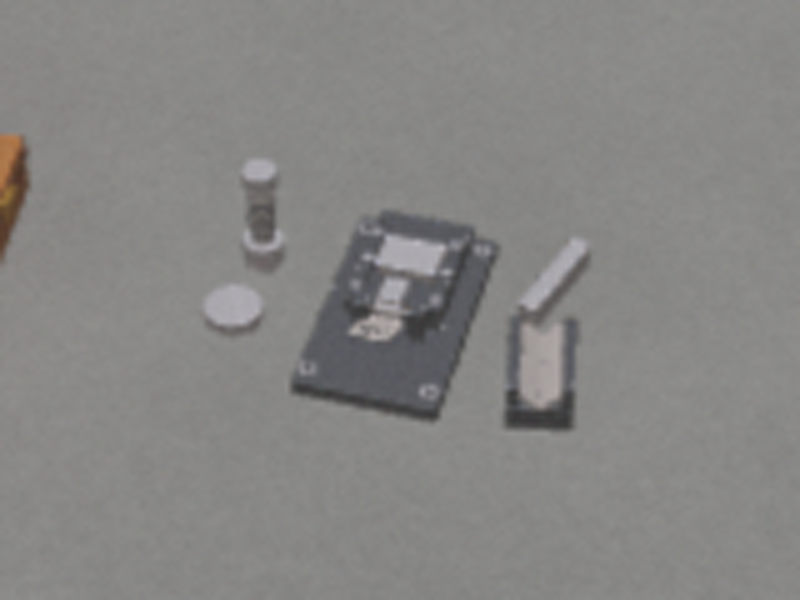

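The side crop shows the base plate with corners at about (365,222), (497,243), (437,415) and (293,390). The coupon is at (410,253), toward the robot's right. The cheeks and clip are below it, with the tail at (375,328), so nest +x points down in the picture.

```bash
python3 - <<'E'
from workcell import eyes
from h import *
s=eyes.calibration('side')
f=lambda x,y,z:ray(s,(194+x/5,180+y/5),z)[:2]
C=np.array([f(365,222,12),f(497,243,12),f(437,408,12),f(293,382,12)]);print(C.round(1))
a=(C[0]+C[1])/2;b=(C[2]+C[3])/2;d=b-a;print(np.linalg.norm(d),np.linalg.norm(C[2]-C[3]))
print('dir',np.degrees(np.arctan2(d[1],d[0])),'origin',a+d*72/150)
print('coupon',f(410,253,32)); print('plug',f(263,245,0),'vee',f(540,365,34),'par',f(555,275,20))
E
```

```text
[[570.7 -16.6]
 [486.   -8.1]
 [506.7 135.4]
 [593.2 125.6]]
144.4819984800848 87.08386692462494
dir 81.40982523780792 origin [538.71079399  56.19711126]
coupon [536.26803441  28.62183711]
plug [6.33678004e+02 7.60576576e-02] vee [449.1024742 114.3599594] par [447.16280953  24.11362658]
```

```bash
python3 -m crank '[{"dx":0.034,"dy":-0.046,"yaw":0.46},{"dx":0.034,"dy":-0.046,"yaw":0.46},{"dx":0.034,"dy":-0.046,"yaw":0.46},{"dx":0.034,"dy":-0.046,"yaw":0.46},{"dx":0.034,"dy":-0.046},{"dx":0.034,"dy":-0.046},{"dx":0.034,"dy":-0.046},{"dx":0.034,"dy":-0.046},{"dx":0.034,"dy":-0.046},{"dx":0.034,"dy":-0.046}]' 1
python3 -m crank '[{"dx":0.029,"dy":-0.038},{"dx":0.029,"dy":-0.038},{"dx":0.029,"dy":-0.038},{"dx":0.029,"dy":-0.038},{"dz":0},{"dz":0}]'
python3 - <<'E'
from workcell import telemetry, eyes
import cv2,json
s=telemetry.state();print(s['ee_pos'],s['ee_rot'],s['force'])
c=eyes.calibration('wrist');im=eyes.grab_frame('wrist');cv2.imwrite('pics/w1.png',im[...,::-1])
json.dump({k:c[k] if isinstance(c[k],list) else c[k].tolist() for k in('camera_matrix','world_from_camera')},open('w1.json','w'))
E
```

```text
[175.18773088 547.32444712 221.34364858] [-1.79929383e+02 -1.57579917e-03  1.62251049e+02] [-0.54509275 -0.55192237 -0.23590281]validation failed for argument at $[0]...
validation failed for argument at $[0]...
```

View pics/w1.png

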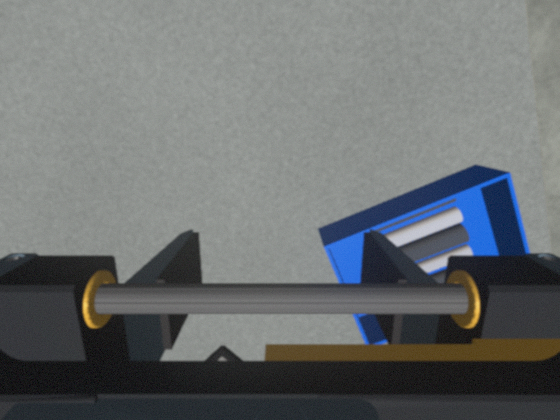

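The moves were refused and the view has not changed. The rows probably need all four keys.

```bash
python3 -m crank '[{"dx":0.034,"dy":-0.046,"dz":0,"yaw":0.46},{"dx":0.034,"dy":-0.046,"dz":0,"yaw":0.46},{"dx":0.034,"dy":-0.046,"dz":0,"yaw":0.46},{"dx":0.034,"dy":-0.046,"dz":0,"yaw":0.46},{"dx":0.034,"dy":-0.046,"dz":0,"yaw":0},{"dx":0.034,"dy":-0.046,"dz":0,"yaw":0},{"dx":0.034,"dy":-0.046,"dz":0,"yaw":0},{"dx":0.034,"dy":-0.046,"dz":0,"yaw":0},{"dx":0.034,"dy":-0.046,"dz":0,"yaw":0},{"dx":0.034,"dy":-0.046,"dz":0,"yaw":0}]' 1
```

```text
time_s: 1.45
ee_pos: [448.0, 178.3, 221.9]
ee_rot: [180.0, 0.0, 171.4]
force: [0.2, 0.3, -0.8]
gripper_width: 91.2
gripper_force: 0.0
```

```bash
python3 -m crank '[{"dx":0.029,"dy":-0.038,"dz":0,"yaw":0},{"dx":0.029,"dy":-0.038,"dz":0,"yaw":0},{"dx":0.029,"dy":-0.038,"dz":0,"yaw":0},{"dx":0.029,"dy":-0.038,"dz":0,"yaw":0},{"dx":0,"dy":0,"dz":0,"yaw":0},{"dx":0,"dy":0,"dz":0,"yaw":0}]'
python3 - <<'E'
from workcell import telemetry, eyes
import cv2,json,numpy as np
s=telemetry.state();print(s['ee_pos'],s['ee_rot'],s['force'])
c=eyes.calibration('wrist');im=eyes.grab_frame('wrist');cv2.imwrite('pics/w2.png',im[...,::-1])
json.dump({k:np.array(c[k]).tolist() for k in('camera_matrix','world_from_camera')},open('w2.json','w'))
E
```

```text
time_s: 2.2
ee_pos: [539.6, 58.3, 221.7]
ee_rot: [180.0, -0.1, 171.4]
force: [-0.6, 0.7, -0.2]
gripper_width: 90.6
gripper_force: 0.0
[539.55573647  58.30658063 221.68798375] [ 1.79983151e+02 -6.69781008e-02  1.71432562e+02] [-0.58970814  0.69965735 -0.15099011]
```

View pics/w2.png

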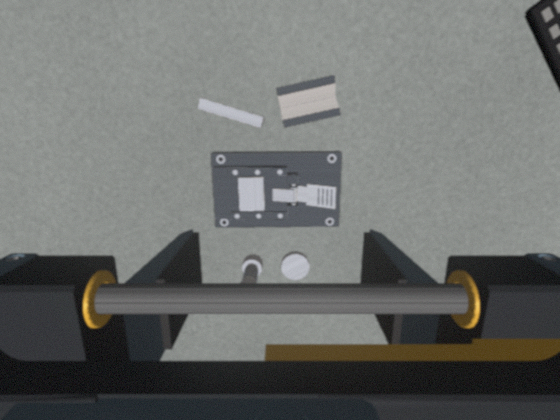

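The nest is in clear view: plate corners at about (212,152), (341,151), (340,227) and (215,229), coupon at (251,194), clip tail at (322,196). All the bystanders are clear of it.

```bash
python3 - <<'E'
from h import *
import cv2,json
c=json.load(open('w2.json'));im=cv2.imread('pics/w2.png')
def blob(mask,seed):
    n,l,st,ce=cv2.connectedComponentsWithStats(mask.astype(np.uint8));L=l[seed[1],seed[0]]
    cs,_=cv2.findContours((l==L).astype(np.uint8),0,2);return max(cs,key=cv2.contourArea).reshape(-1,2)
def rect(P,z,name):
    w=np.array([ray(c,p,z)[:2] for p in cv2.convexHull(P.astype(np.int32)).reshape(-1,2)],np.float32)
    (x,y),s,a=cv2.minAreaRect(w);print(name,np.round([x,y],1),np.round(s,1),round(a,2));return np.array([x,y])
g=cv2.cvtColor(im,cv2.COLOR_BGR2GRAY)
print(g[215,300],g[194,251],g[240,300])
k=blob(g<105,(300,218));o=rect(k,12,'plate')
q=blob(g>150,(251,194));print(q.min(0),q.max(0));cp=rect(q,32,'coupon')
# holes: screws
for p in [(221,159),(332,158),(330,221),(224,223)]: print(ray(c,p,12)[:2].round(1))
for p in [(235,172),(258,172),(237,216),(258,216),(281,216),(280,172)]: print('rail',ray(c,p,29)[:2].round(1))
cv2.imwrite('pics/w2c.png',cv2.resize(im[145:235,205:350],None,fx=5.5,fy=5.5,interpolation=cv2.INTER_CUBIC))
E
```

```text
93 193 143
plate [541.8  52.6] [148.6  89. ] 81.45
[238 177] [264 210]
coupon [538.2  25.2] [28.1 37.4] 82.39
[497.4  -4. ]
[515.  120.8]
[589.2 110.4]
[572.7 -15.5]
rail [512.1  11.7]
rail [515.8  36.6]
rail [561.8   4.6]
rail [565.4  28.2]
rail [569.3  54.1]
rail [519.4  60.5]
```

View pics/w2c.png

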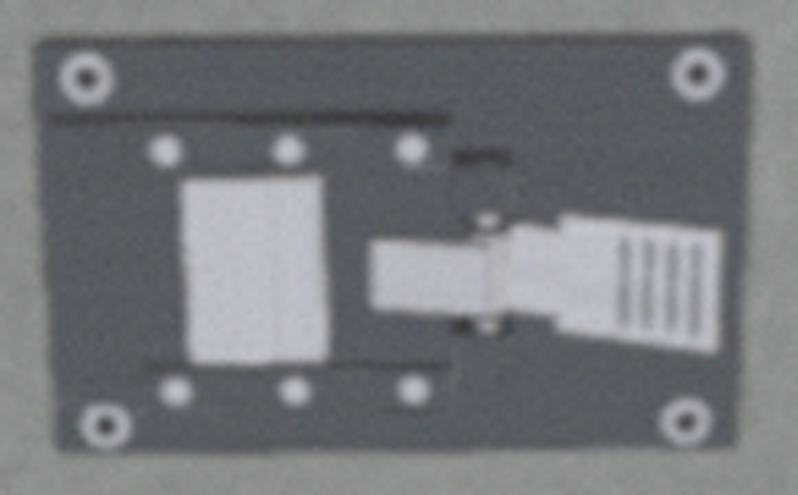

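```bash
python3 -m crank '[{"dx":0.003,"dy":-0.0115,"dz":-0.044,"yaw":0.08},{"dx":0,"dy":0,"dz":-0.044,"yaw":0},{"dx":0,"dy":0,"dz":-0.044,"yaw":0},{"dx":0,"dy":0,"dz":-0.044,"yaw":0},{"dx":0,"dy":0,"dz":0,"yaw":0},{"dx":0,"dy":0,"dz":0,"yaw":0}]'
python3 - <<'E'
from workcell import telemetry, eyes
import cv2,json,numpy as np
c=eyes.calibration('wrist');im=eyes.grab_frame('wrist');cv2.imwrite('pics/w3.png',im[...,::-1])
json.dump({k:np.array(c[k]).tolist() for k in('camera_matrix','world_from_camera')},open('w3.json','w'))
E
```

```text
time_s: 3.0
ee_pos: [543.2, 49.5, 82.5]
ee_rot: [180.0, 0.1, 171.9]
force: [-0.6, -0.6, 1.1]
gripper_width: 91.5
gripper_force: 0.0
```

View pics/w3.png

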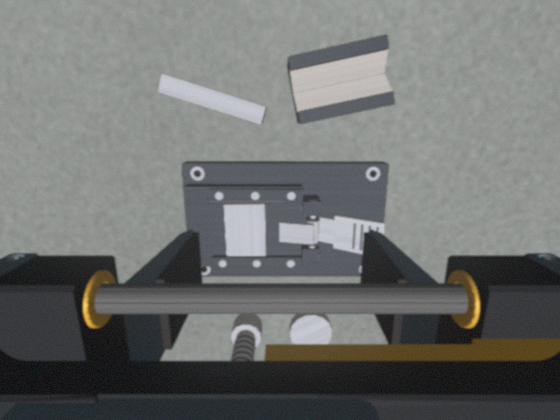

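The nest now sits between the fingers: coupon at (225–266, 204–256), rail screws in rows at y≈196 and y≈264, tail at about (335–385, 218–253).

```bash
python3 - <<'E'
from h import *
import cv2,json
c=json.load(open('w3.json'));im=cv2.imread('pics/w3.png');g=cv2.cvtColor(im,cv2.COLOR_BGR2GRAY)
n,l,st,ce=cv2.connectedComponentsWithStats((g>150).astype(np.uint8));L=l[230,245]
P=cv2.findContours((l==L).astype(np.uint8),0,2)[0][0]
w=np.array([ray(c,p,32)[:2] for p in cv2.convexHull(P).reshape(-1,2)],np.float32);r=cv2.minAreaRect(w);print(r)
t=np.array([543.2,49.5]);a=np.radians(81.9);d=np.array([np.cos(a),np.sin(a)]);nrm=np.array([-d[1],d[0]])
f=lambda p:np.round([(p-t)@d,(p-t)@nrm],1)
print('coupon rel tcp',f(np.array(r[0])))
for p in [(220,196),(255,196),(291,196),(223,264),(257,264),(290,264)]:print('screw',f(ray(c,p,29)[:2]))
for p in [(197,174),(373,174)]:print('plate screw',f(ray(c,p,12)[:2]))
for p in [(184,163),(387,163)]:print('plate edge',f(ray(c,p,12)[:2]))
print('nose',f(ray(c,(280,233),38)[:2]))
E
```

```text
((537.8442993164062, 25.10493278503418), (28.041866302490234, 37.15045166015625), 81.89459228515625)
coupon rel tcp [-24.9   1.9]
screw [-41.3  25.3]
screw [-17.6  25.3]
screw [ 6.8 25.3]
screw [-41.7 -25. ]
screw [-17.2 -25. ]
screw [  6.6 -25. ]
plate screw [-60.3  37.5]
plate screw [66.2 37.5]
plate edge [-69.   45.4]
plate edge [75.6 45.4]
nose [-0.6  1.9]
```

```bash
python3 -m crank '[{"dx":0,"dy":0,"dz":-0.0125,"yaw":0},{"dx":0,"dy":0,"dz":-0.0125,"yaw":0},{"dx":0,"dy":0,"dz":-0.0125,"yaw":0},{"dx":0,"dy":0,"dz":-0.0125,"yaw":0},{"dx":0,"dy":0,"dz":-0.008,"yaw":0},{"dx":0,"dy":0,"dz":0,"yaw":0},{"dx":0,"dy":0,"dz":0,"yaw":0}]'
```

```text
time_s: 3.92
ee_pos: [542.6, 48.9, 35.1]
ee_rot: [180.0, 0.0, 171.8]
force: [-1.0, 0.7, 4.3]
gripper_width: 91.1
gripper_force: 1.8
```

```bash
python3 -m crank '[{"dx":0.0005,"dy":0.00375,"dz":0,"yaw":0},{"dx":0.0005,"dy":0.00375,"dz":0,"yaw":0},{"dx":0,"dy":0,"dz":0,"yaw":0}]'; python3 -m crank '[{"dx":0,"dy":0,"dz":0,"yaw":0},{"dx":0,"dy":0,"dz":0,"yaw":0},{"dx":0,"dy":0,"dz":0,"yaw":0},{"dx":0,"dy":0,"dz":0,"yaw":0}]' 0.68 20
python3 - <<'E'
from workcell import eyes
import cv2
cv2.imwrite('pics/w4.png',eyes.grab_frame('wrist')[...,::-1])
E
```

```text
time_s: 4.3
ee_pos: [543.5, 55.0, 34.9]
ee_rot: [180.0, 0.0, 171.9]
force: [-0.4, -1.5, 3.1]
gripper_width: 90.8
gripper_force: 1.7
time_s: 4.8
ee_pos: [543.6, 55.1, 34.9]
ee_rot: [180.0, 0.0, 171.8]
force: [0.8, 2.3, 3.8]
gripper_width: 62.4
gripper_force: 2.3
```

View pics/w4.png

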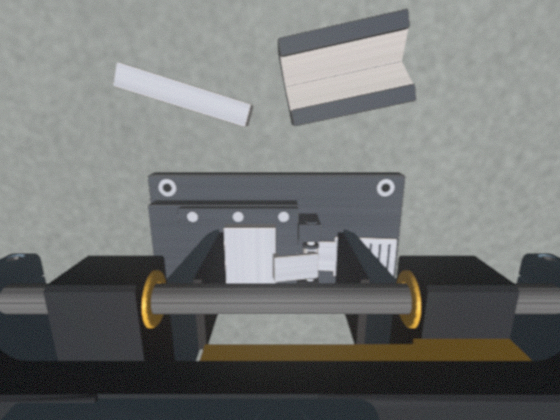

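The clip is pressed and its nose is raised at (295,265). The coupon (224–276) is right up at the nose line with the left finger behind it, so I'll push on slowly.

```bash
python3 -m crank '[{"dx":0.0005,"dy":0.0037,"dz":0,"yaw":0},{"dx":0.0005,"dy":0.0037,"dz":0,"yaw":0},{"dx":0.0005,"dy":0.0037,"dz":0,"yaw":0},{"dx":0.0003,"dy":0.0022,"dz":0,"yaw":0},{"dx":0,"dy":0,"dz":0,"yaw":0}]'; python3 -m crank '[{"dx":0.0002,"dy":0.0012,"dz":0,"yaw":0},{"dx":0,"dy":0,"dz":0,"yaw":0}]'
```

```text
time_s: 5.48
ee_pos: [544.3, 64.5, 34.7]
ee_rot: [-179.9, -0.0, 171.9]
force: [-0.5, -4.4, 5.1]
gripper_width: 62.2
gripper_force: 2.6
time_s: 5.72
ee_pos: [544.6, 66.2, 34.7]
ee_rot: [-180.0, -0.0, 171.9]
force: [-1.4, -4.0, 6.3]
gripper_width: 62.3
gripper_force: 2.4
```

```bash
for i in 1; do python3 -m crank '[{"dx":0.0002,"dy":0.0012,"dz":0,"yaw":0},{"dx":0,"dy":0,"dz":0,"yaw":0}]'; done; python3 -m crank '[{"dx":0.0002,"dy":0.0012,"dz":0,"yaw":0},{"dx":0,"dy":0,"dz":0,"yaw":0}]'
```

```text
time_s: 5.98
ee_pos: [544.9, 67.3, 34.7]
ee_rot: [-180.0, -0.0, 171.9]
force: [-1.7, -4.5, 4.1]
gripper_width: 62.5
gripper_force: 3.1
time_s: 6.22
ee_pos: [544.9, 67.4, 34.6]
ee_rot: [-179.9, -0.0, 171.9]
force: [-1.1, -7.2, 4.1]
gripper_width: 62.1
gripper_force: 4.6
```

```bash
python3 -m crank '[{"dx":0.0002,"dy":0.0012,"dz":0,"yaw":0},{"dx":0,"dy":0,"dz":0,"yaw":0},{"dx":0,"dy":0,"dz":0,"yaw":0}]'
python3 - <<'E'
from workcell import eyes
import cv2
cv2.imwrite('pics/w5.png',cv2.resize(eyes.grab_frame('wrist')[180:320,140:420,::-1],None,fx=2.8,fy=2.8))
E
```

```text
time_s: 6.6
ee_pos: [544.8, 67.5, 34.6]
ee_rot: [-179.8, -0.1, 171.9]
force: [-1.5, -10.6, 4.3]
gripper_width: 62.4
gripper_force: 6.2
```

View pics/w5.png

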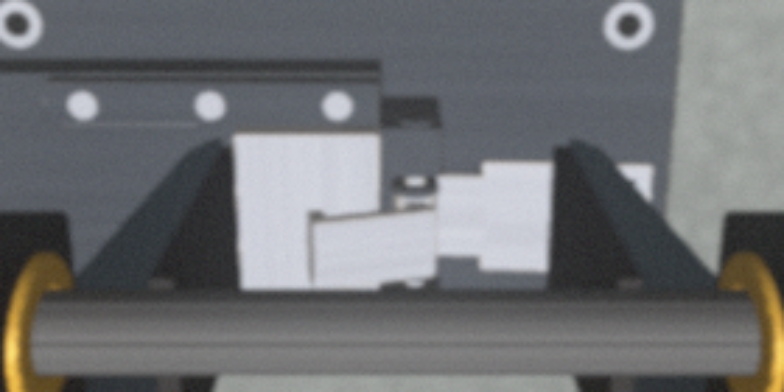

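The coupon's leading face meets the cheek face at x≈380, with the nose still raised over it. The force climbs while the position holds, so the coupon is home. Next I'll back the fingers off it and then lift straight up.

```bash
python3 -m crank '[{"dx":0,"dy":0,"dz":0,"yaw":0},{"dx":0,"dy":0,"dz":0,"yaw":0},{"dx":0,"dy":0,"dz":0,"yaw":0}]' 0.76; python3 -m crank '[{"dx":0,"dy":0,"dz":0.005,"yaw":0},{"dx":0,"dy":0,"dz":0.007,"yaw":0},{"dx":0,"dy":0,"dz":0.01,"yaw":0},{"dx":0,"dy":0,"dz":0.03,"yaw":0},{"dx":0,"dy":0,"dz":0.05,"yaw":0},{"dx":0,"dy":0,"dz":0.05,"yaw":0},{"dx":0,"dy":0,"dz":0,"yaw":0},{"dx":0,"dy":0,"dz":0,"yaw":0}]'
python3 - <<'E'
from workcell import eyes
from h import *
import cv2
c=eyes.calibration('wrist');im=eyes.grab_frame('wrist');a=proj(c,(544,60,24)).astype(int);print(a)
cv2.imwrite('pics/w6.png',cv2.resize(im[a[1]-60:a[1]+60,a[0]-90:a[0]+90,::-1],None,fx=4,fy=4,interpolation=cv2.INTER_CUBIC))
E
```

```text
time_s: 7.02
ee_pos: [545.5, 69.7, 34.8]
ee_rot: [180.0, 0.0, 171.9]
force: [-0.4, -1.9, 3.4]
gripper_width: 69.3
gripper_force: 1.6
time_s: 8.02
ee_pos: [544.7, 69.5, 155.9]
ee_rot: [180.0, -0.1, 171.8]
force: [-0.3, -0.2, -0.6]
gripper_width: 69.4
gripper_force: 0.0
[270 204]
```

View pics/w6.png

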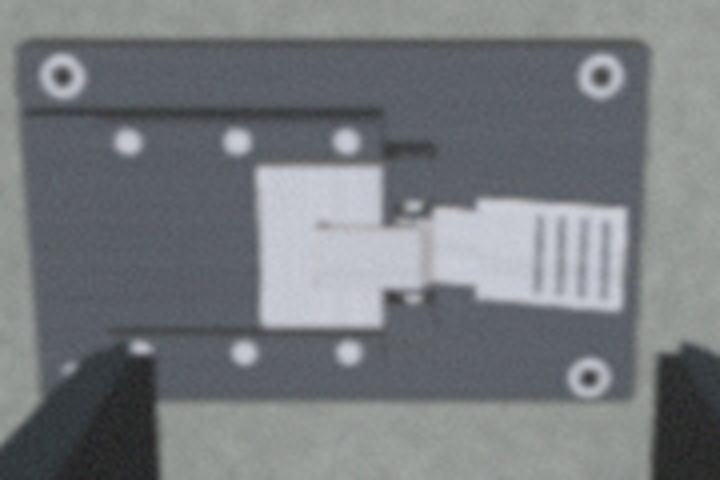

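The coupon (258–383) is flush against the stop, the clip's nose rests on it near (350,255), and the gripper is clear.

```bash
python3 -c "
from workcell import ticket
print(ticket.job_done())"
```

```text
the job is handed in; nothing more can be done
None
```

The job is handed in, with no verdict returned: the last picture shows the coupon home against the stop, the released clip's nose resting on it and the gripper clear, at about 8 s on the robot's clock.

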